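# Lock the objective case with its removable-shackle lock

### The job

Lock the grey instrument case. First swing its hasp leaf down flat across the lock, then take the steel shackle out of its wooden stand and press it down astride the leaf into the lock's two holes until the hidden pawls click and hold it down, and let go. Press firmly but do not force the lock, and leave everything else where it is.

Things in the scene. Friction and masses are not known exactly. Their poses are not given: they have to be found in the camera images.
- case: Fixed grey steel case lying flat, 200 x 280 x 80 mm (x, y, z), origin at the centre of its underside; x points from its front (robot side) to its back, y along its front edge. More than 50 N on the case or its lock, from the shackle or the robot, damages it. Pressing the shackle home needs at most 25 N; a touch at over 20 mm/s can pass the limit.
- lock_mark (a point): Fixed mark on the case's lock bracket: its middle, at the height of the lock's top face (80 mm, level with the lid), 26 mm in front of the case; axes as the case. The brass lock block (42 x 88 x 66 mm in x, y, z) has side play in the bracket: its middle lies anywhere from -9 to +9 mm along y from this mark (0 in x) and must be found by feel or sight. It shifts along y against 6 N of friction.
- lock_seat (a point): Point 4 mm above lock_mark: height of the locked shackle's middle. The lock's top has two holes at y = +26 and -26 mm from the block's middle, each 16 mm in x, 13 mm in y, 32 mm deep. An ejector pushes up with 3 to 6 N from 18 mm depth; sprung pawls resist from 23 mm: force builds to 10 to 20 N, then drops sharply at the click (29 mm deep). Legs hit the hole floor at 32 mm.
- shackle_mid (a point): Middle (33 mm above the leg tips) of the loose steel U shackle, 66 mm high, 0.11 to 0.22 kg, upright, legs down. Crown: flat-sided bar 63 mm along y, 14 mm thick in x (grip across this), from 7 to 33 mm above this point. Legs: round, 11 mm, 26 mm either side along y, 40 mm long below the crown, 8 mm tips with 2 mm chamfer, grooved. Both legs alike: may be turned half round.
- leaf (a joint): Hinge of the steel hasp leaf (14 mm wide, 4 mm thick, 54 mm long from the hinge), rad: 0 = flat across the lock's top, pointing out of the case to -x of lock_mark; about 1.6 = straight up; more leans back over the lid. Hinge line along y, 29 mm in +x from lock_mark at the same height. It stays where it is left (light friction, under 2 N at its end).
- stand: Fixed wooden block 50 x 100 x 26 mm (x, y, z) in which the shackle stands, origin at the centre of its underside; its two holes (17 mm square, 20 mm deep) lie 26 mm either side along y. The shackle rests with its tips 6 mm above the table. It stands left or right of the case.
- leaf_end (a point): Free end of the hasp leaf, on its middle line, 54 mm from the hinge.
- objective: Bystander: a small steel microscope objective, 27 mm wide, 38 mm tall, standing on the rear part of the case lid; origin at its underside.
- puck_a: Bystander: black specimen puck, 30 mm across, 20 mm tall, origin at its underside.
- puck_b: Bystander: amber specimen puck, 25 mm across, 18 mm tall, origin at its underside.
- slide_box: Bystander: grey plastic box 80 x 100 x 35 mm, origin at its underside.
- eyepiece: Bystander: black eyepiece standing up, 34 mm across, 45 mm tall, origin at its underside.
- driver: Bystander: screwdriver lying on the bench, 150 mm long.
- dish: Bystander: shallow glass dish, 90 mm across, 20 mm tall, origin at its underside.
Not all that is in view belongs to the job. Of the things that look like the part that bears shackle_mid, the smallest one is meant.

How it is judged:
By the outcome, as a careful person would: the job done as asked, in the order asked, and still so for the second after the job is handed in, with the robot touching nothing.
It also fails if it takes over 72 s, if anything falls off the work surface, if the arm or the gripper's body presses on something with over 40 N, if the wrist force passes 120 N, or if a joint passes its speed limit or range.

### The arm

A 7-joint arm with a two-finger parallel gripper is mounted at the origin on the work surface. World frame = base frame: x ahead of the robot, y to its left, z up, the work surface at z = 0. Lengths are in m, angles in rad, forces in N, time in s.
With the tool pointing down it reaches from about 0.4 to 0.85 m from the base axis. Payload 4.5 kg.
Tool frame: the origin (TCP) lies at the very end of the fingers, on their centre line; the grasp point (between the pads) lies 19 mm behind it; z points along the fingers, y is the direction in which the jaws open and shut (so a half turn about z gives the same grasp; the last joint's range is limited). The gripper opens to 88 mm and grips with 3 to 60 N. Pads are 18 mm wide; open, the fingers measure 123 mm over their backs; the gripper's body (75 mm by 187 mm) begins 45 mm behind the grasp point.
Start: joints at [-1.304, 0.689, -0.195, 1.565, 0.157, 0.902, -0.215], TCP at [0.144, 0.608, 0.239] pointing down, gripper open.
Joint ranges: [-3.01, 3.01], [-0.46, 2.08], [-1.47, 1.51], [0.13, 2.56], [-1, 4.14], [0.04, 2.09], [-2.66, 2.66]. Speed limits (rad/s): [2.57, 2.57, 3.14, 3.14, 3.14, 3.14, 3.14].

### API

Orientations are given as a rotation vector (axis times angle).
In Python, from plant import manip, imaging, workorder, models gives the robot as it stands.
- The arm moves only by the tool drive_tool, never from a script. Its argument "steps" is a list of rows, each a list of 5 numbers: the opening, from 0 (shut) to 1 (fully open), then the shift along the world's x, y, z in cm, then the turn about the world's z in rad. A call has 1 to 8 rows; each row is the pose to reach, as a shift and turn from the pose commanded when the call began; what a row does not reach only later rows make up. A row lasts 1/12 s, in which the tool goes at most 41.7 mm and 7.16 degrees, less where a joint would pass 70% of its speed; a pose out of reach is approached as far as the arm can. A call with a gripper value outside its range is refused whole. The fingers move at their own pace and stop on an object; "newtons" is the grip in N (left out, the last holds). Time passes only in rows, so rows that repeat a pose let the fingers close. It gives the time, the measured TCP pose, the force and the opening at its end, in the units of the state.
- manip.sense(): the state, without advancing time (a new reading comes with each control period).
- imaging.capture(name): name is "scene" or "top" or "wrist"; returns (picture, depth): 384x512x3 uint8, blue, green, red; 384x512 float32, m along the optical axis (not along the pixel's ray), 0 where there is no reading.
- imaging.calibration(name): a dict with "mtx" (3x3 intrinsics, pixels), "rvec" (rotation vector, rad) and "tvec" (3), from world to camera coordinates, as OpenCV has them. Camera axes: x right, y down, z forward; pixel columns grow to the right and rows downward; lengths in m; the calibration is good to about 2 mm. The wrist camera is an equidistant fisheye: a pixel r from the principal point sees the ray r / f radians off the axis. A picture is of the moment at which its call begins: read the wrist's pose just before it. calibration takes no time and is no camera call; for the wrist camera it gives the pose at the moment of the call.
- workorder.job_done(): hands the job in, once; it reports no verdict.
Trained networks look in the newest picture that a camera, given by its name, has taken for a name from the list of things; names that differ only in an ending like _2 or _b are one class to them, and where a whole thing is asked for, a point or a joint stands for the part that bears it (a point fixed in the world has none). Each returns a list of dicts, best first, with "p" (0 to 1); they miss things now and then, are a little off and sometimes report something else, mostly with a low value. They report only what shows in the picture. A call takes as long as a camera call. They do not tell look-alikes from the thing itself.
- models.recognise(camera, name): "centre" ([x, y, z] in m, in the coordinates of the camera as it stood for that picture, good to about 4 mm: the middle of the surface that is visible of it).
- models.silhouettes(camera, name): "pixels" (384x512 bool, what is visible of it).
The state is a dict: "time": time; "qpos": joint angles; "dq": joint speeds; "joint_efforts": joint torques, N m; "eef_pos": TCP position; "orientation": TCP orientation; "wrist_force": force on the tool from outside, world axes, zero at the start; "ft_torque": the same for the moment, N m; "width": finger opening in m.
Only numpy, scipy, OpenCV 4.12 (cv2) and the standard library are available. Lean on these libraries where they do the work, as an engineer would, in place of code of your own. Each camera call takes 0.05 s, during which the arm holds its last target. There are 200 camera calls.

## Working session

There is one attempt and no reset: what is moved stays moved. The work goes in short steps, Python scripts to look and compute and a tool call to move; the robot and the scene stay as the last step left them, time stands still between calls to the robot, and variables do not carry over. Pictures are saved under pics/ and viewed, about 8 in all and at most 12, crops included, and the job is handed in when it is done.

Besides the shell and the picture viewer there is one more tool, called after "Request:" as name(argument=value, ...), one argument or row to a line, values as JSON. drive_tool: Moves the arm, as the interface text tells. Its arguments: {"type":"object","properties":{"steps":{"type":"array"},"newtons":{"type":"number"}},"required":["steps"]}

```bash
mkdir -p pics; cat > h.py <<'E'
import numpy as np, cv2
from plant import manip, imaging, workorder, models
def w(cam,p):
    c=imaging.calibration(cam); R=cv2.Rodrigues(np.array(c["rvec"],float))[0]
    return R.T@(np.array(p)-np.array(c["tvec"]).ravel())
def cloud(cam,depth):
    c=imaging.calibration(cam);K=np.array(c["mtx"]);R=cv2.Rodrigues(np.array(c["rvec"],float))[0]
    v,u=np.mgrid[:384,:512]
    x=(u-K[0,2])/K[0,0];y=(v-K[1,2])/K[1,1]
    if cam=="wrist":
        r=np.hypot(x,y);s=np.tan(np.minimum(r,1.5))/np.maximum(r,1e-9);x=x*s;y=y*s
    P=np.stack([x*depth,y*depth,depth],-1)
    return (P-np.array(c["tvec"]).ravel())@R
E
python3 - <<'E'
from h import *
s=manip.sense();print(s)
ims=[]
for cam in ["scene","top"]:
    im,d=imaging.capture(cam);ims.append(im);np.save(f"{cam}.npy",cloud(cam,d));cv2.imwrite(f"{cam}.png",im)
    for n in ["case","shackle_mid","leaf","stand","objective","puck_a","slide_box","eyepiece","driver","dish"]:
        for r in models.recognise(cam,n)[:4]:
            c=imaging.calibration(cam);K=np.array(c["mtx"]);p=np.array(r["centre"]);uv=K@p/p[2]
            print(cam,n,round(r["p"],2),w(cam,p).round(3),uv[:2].round())
cv2.imwrite("pics/a.png",cv2.resize(ims[0],(800,600)));cv2.imwrite("pics/b.png",cv2.resize(ims[1],(800,600)))
E
```

```text
{'time': 0.0, 'qpos': array([-1.30420478,  0.68997859, -0.19455252,  1.56630933,  0.15727883,
        0.90249224, -0.21509667]), 'dq': array([-8.41964461e-05, -8.88011345e-04, -1.15419901e-03, -3.89505860e-04,
       -8.21395395e-04, -7.98494962e-04,  5.91956935e-04]), 'joint_efforts': array([-3.86199436e-04, -5.27557147e+01, -1.26681224e+00, -1.53432173e+01,
       -5.25690929e-02,  6.48729532e-03,  1.65610895e-04]), 'eef_pos': array([0.14406371, 0.60753796, 0.23792361]), 'orientation': array([-3.64672660e-01, -3.12023243e+00,  2.81527080e-03]), 'wrist_force': array([-0.16384534, -0.88089792,  0.43484946]), 'ft_torque': array([0.01309427, 0.02255572, 0.07552867]), 'width': 0.08815447860075505}
scene case 0.85 [0.673 0.06  0.078] [213. 208.]
scene shackle_mid 0.97 [0.375 0.304 0.083] [374. 216.]
scene shackle_mid 0.91 [0.45  0.484 0.084] [414. 292.]
scene shackle_mid 0.83 [0.495 0.317 0.07 ] [340. 248.]
scene shackle_mid 0.69 [0.63  0.362 0.018] [305. 307.]
scene leaf 0.54 [0.578 0.018 0.105] [235. 173.]
scene stand 0.86 [0.504 0.323 0.028] [336. 261.]
scene objective 0.7 [0.723 0.019 0.109] [184. 199.]
scene puck_a 0.59 [0.631 0.36  0.018] [304. 306.]
scene slide_box 0.86 [ 0.692 -0.272  0.037] [148. 145.]
scene eyepiece 0.55 [ 0.408 -0.168  0.038] [248. 126.]
scene driver 0.57 [0.435 0.014 0.023] [277. 169.]
scene dish 0.58 [0.404 0.144 0.009] [316. 196.]
top case 0.89 [0.644 0.034 0.082] [274. 164.]
top shackle_mid 0.81 [0.436 0.47  0.099] [133. 231.]
top shackle_mid 0.72 [0.373 0.295 0.095] [190. 251.]
top leaf 0.37 [0.574 0.021 0.105] [279. 183.]
top stand 0.84 [0.483 0.309 0.026] [191. 217.]
top objective 0.74 [0.646 0.031 0.083] [275. 163.]
top puck_a 0.52 [ 0.59  -0.354  0.024] [390. 182.]
top slide_box 0.62 [ 0.684 -0.288  0.036] [369. 154.]
top driver 0.76 [0.429 0.014 0.026] [282. 232.]
top dish 0.74 [0.428 0.014 0.025] [282. 232.]
top dish 0.72 [0.409 0.148 0.013] [241. 239.]
```

View pics/a.png

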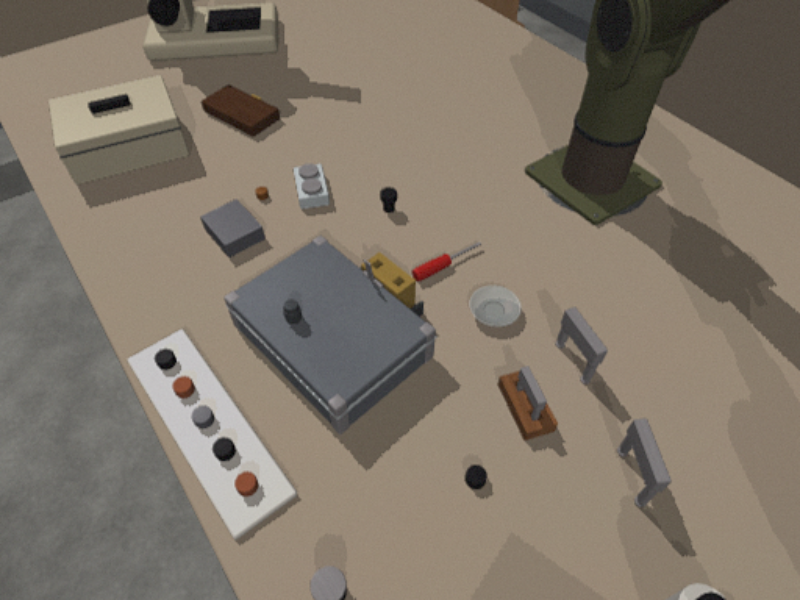

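View pics/b.png

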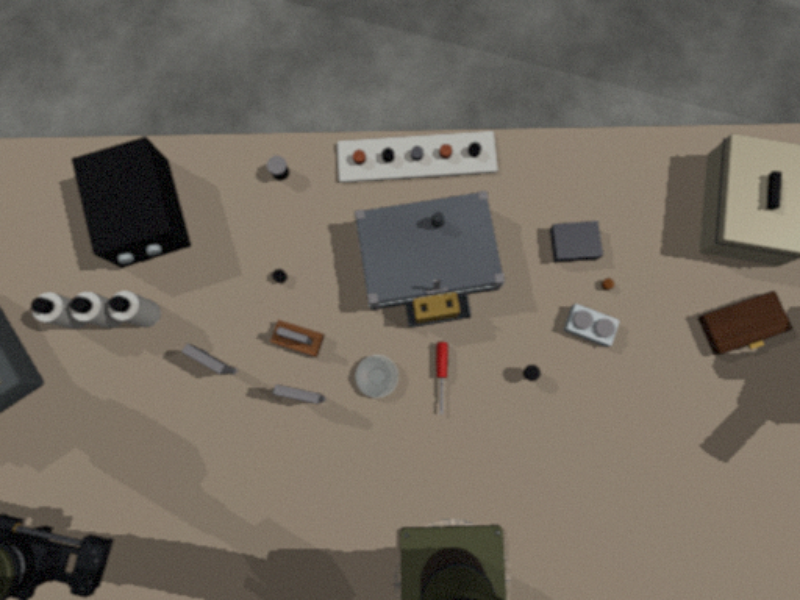

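```bash
cat > g.py <<'E'
from h import *
def rect(P,lo,hi,zlo,zhi,tag):
    m=(P[:,0]>lo[0])&(P[:,0]<hi[0])&(P[:,1]>lo[1])&(P[:,1]<hi[1])&(P[:,2]>zlo)&(P[:,2]<zhi)
    q=P[m]
    if len(q)<5: print(tag,len(q));return
    print(tag,len(q),"med z",np.median(q[:,2]).round(4),cv2.minAreaRect((q[:,:2]*1000).astype(np.float32)), "mean",q.mean(0).round(4))
E
python3 - <<'E'
from g import *
for cam in ["scene","top"]:
    P=np.load(cam+".npy").reshape(-1,3)
    rect(P,(.5,-.12),(.85,.24),.074,.086,cam+" lid")
    rect(P,(.42,.23),(.56,.4),.018,.032,cam+" stand")
    rect(P,(.42,.23),(.56,.4),.05,.085,cam+" crown")
    rect(P,(.5,-.05),(.65,.1),.09,.15,cam+" leaf")
# crop confirm
a=cv2.imread("scene.png")[180:320,180:450];cv2.imwrite("pics/c.png",cv2.resize(a,None,fx=2.9,fy=2.9,interpolation=cv2.INTER_CUBIC))
E
```

```text
scene lid 7780 med z 0.0793 ((643.1438598632812, 29.161590576171875), (249.42018127441406, 283.369384765625), 8.170255661010742) mean [0.663  0.0444 0.0793]
scene stand 585 med z 0.0255 ((488.40960693359375, 312.6706848144531), (101.25397491455078, 51.74801254272461), 71.37005615234375) mean [0.4986 0.3197 0.0252]
scene crown 253 med z 0.07 ((488.88104248046875, 313.1636962890625), (64.4269027709961, 15.897584915161133), 70.54239654541016) mean [0.492  0.3152 0.0666]
scene leaf 38 med z 0.1153 ((578.6050415039062, 20.540809631347656), (7.336099147796631, 14.156169891357422), 10.000606536865234) mean [0.5785 0.0212 0.1144]
top lid 5283 med z 0.0817 ((643.6734619140625, 28.578140258789062), (248.9056396484375, 283.46368408203125), 8.080452919006348) mean [0.6556 0.032  0.0816]
top stand 347 med z 0.0279 ((489.5137634277344, 312.9130554199219), (101.0919418334961, 50.4823112487793), 71.49945068359375) mean [0.4875 0.3102 0.0276]
top crown 103 med z 0.0734 ((489.0478820800781, 312.8930358886719), (64.02454376220703, 13.88310432434082), 71.44978332519531) mean [0.4876 0.31   0.0719]
top leaf 25 med z 0.1183 ((577.16015625, 19.04878044128418), (7.579662799835205, 12.318740844726562), 0.16473597288131714) mean [0.5768 0.0197 0.1162]
```

View pics/c.png

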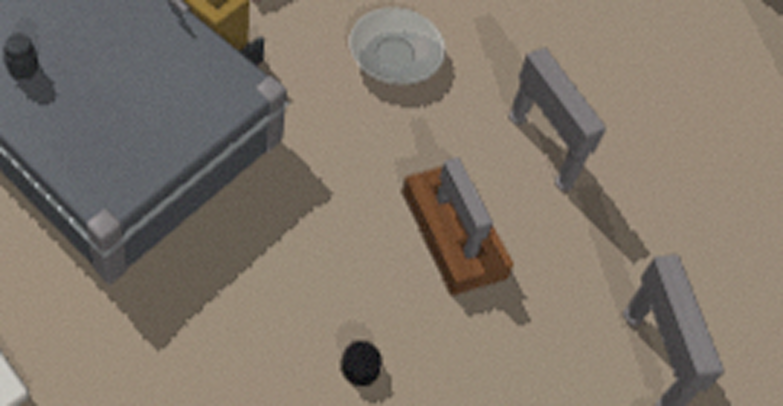

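Three shackle look-alikes in the scene image: (374,216), (414,292) and (340,248). The last is clearly the smallest and the only one standing in the wooden stand, so it is the one meant. The leaf comes first.

Request:
drive_tool(
  steps=[
    [0, 22, -24, 0, -0.6],
    [0, 22, -24, 0, -0.6],
    [0, 22, -24, 0, -0.6],
    [0, 22, -24, 0, -0.6],
    [0, 22, -24, 0, -0.6],
    [0, 22, -24, 0, -0.6],
    [0, 22, -24, 0, -0.6],
    [0, 22, -24, 0, -0.6],
  ],
  newtons=20,
)

```text
time: 1.77
eef_pos: [0.3663, 0.3654, 0.239]
orientation: [1.273, 2.871, -0.0]
wrist_force: [2.0, 0.4, 0.5]
width: 0.0367
```

Request:
drive_tool(
  steps=[
    [0, 19, -27, 0, -0.6],
    [0, 19, -27, 0, -0.6],
    [0, 19, -27, 0, -0.6],
    [0, 19, -27, 0, -0.6],
    [0, 19, -27, 0, -0.6],
    [0, 19, -27, 0, -0.6],
    [0, 19, -27, 0, -0.6],
    [0, 19, -27, 0, -0.6],
  ],
)

```text
time: 2.43
eef_pos: [0.5554, 0.0958, 0.239]
orientation: [2.063, 2.368, 0.0]
wrist_force: [1.4, 1.3, -0.2]
width: 0.0002
```

```bash
python3 - <<'E'
from g import *
im,d=imaging.capture("wrist");P=cloud("wrist",d);np.save("w1.npy",P)
print(imaging.calibration("wrist")["mtx"])
for n in ["leaf_end","leaf","objective"]:
    for r in models.recognise("wrist",n)[:2]: print(n,round(r["p"],2),w("wrist",r["centre"]).round(4))
Q=P[d>0].reshape(-1,3)
rect(Q,(.5,-.06),(.65,.1),.09,.15,"leaf")
rect(Q,(.5,-.06),(.65,.1),.12,.15,"leaf top")
rect(Q,(.5,-.15),(.85,.24),.070,.088,"lid")
rect(Q,(.49,-.06),(.567,.09),.070,.088,"lock")
cv2.imwrite("pics/d.png",cv2.resize(im,(800,600)))
E
```

```text
[[297.31863964   0.         258.61505731]
 [  0.         297.31863964 188.86078297]
 [  0.           0.           1.        ]]
objective 0.66 [0.7133 0.0232 0.105 ]
objective 0.56 [0.4811 0.281  0.03  ]
leaf 0
leaf top 0
lid 22191 med z 0.0813 ((646.46728515625, 18.997817993164062), (247.51760864257812, 278.5215148925781), 7.475700378417969) mean [0.6544 0.0816 0.0813]
lock 1166 med z 0.0806 ((548.2434692382812, 47.65650939941406), (84.14817810058594, 45.01335144042969), 42.15753173828125) mean [0.5424 0.0437 0.0799]
```

View pics/d.png

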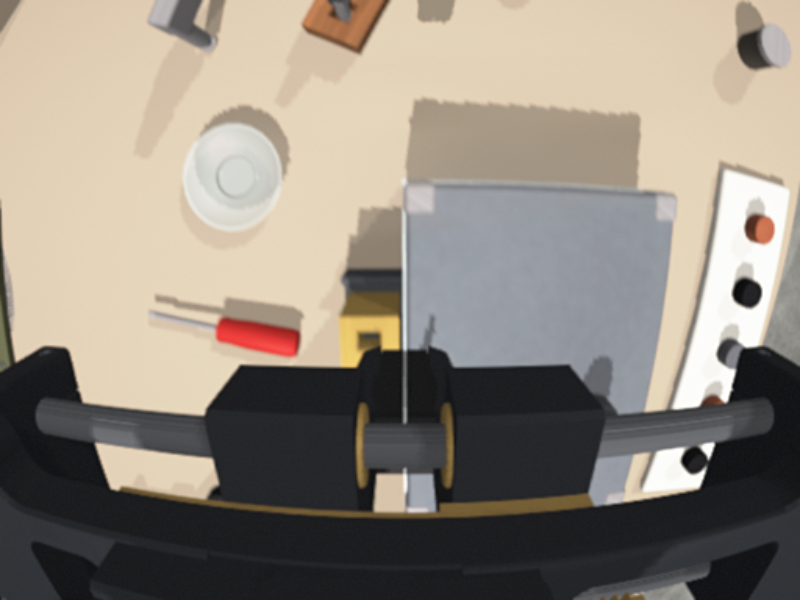

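```bash
python3 - <<'E'
from g import *
a=np.radians(8.1);X=np.array([np.cos(a),np.sin(a)]);Y=np.array([-X[1],X[0]]);M=np.array([.5429,.0146])
for cam in ["scene","top"]:
    P=np.load(cam+".npy").reshape(-1,3)
    m=(abs(P[:,0]-.58)<.07)&(abs(P[:,1]-.02)<.05)&(P[:,2]>.088)
    q=P[m];print(cam,np.c_[(q[:,:2]-M)@X*1000,(q[:,:2]-M)@Y*1000,q[:,2]*1000].round().astype(int)[::3].tolist())
E
```

```text
scene [[38, -4, 132], [38, -1, 131], [39, -1, 128], [36, -4, 119], [37, -4, 116], [36, -4, 112], [36, 7, 121], [37, 4, 114], [36, 3, 109], [35, 1, 104], [34, -5, 94], [33, 6, 102], [34, 3, 97], [32, 6, 93]]
top [[81, -7, 88], [37, 0, 138], [36, 6, 131], [35, -4, 128], [35, -1, 118], [33, 2, 113], [33, 5, 103], [32, -4, 103], [32, -2, 90], [25, -20, 90]]
```

Request:
drive_tool(
  steps=[
    [0, 5.7, -7.1, -2, 0],
    [0, 5.7, -7.1, -2, 0],
    [0, 5.7, -7.1, -5, 0],
    [0, 5.7, -7.1, -9, 0],
    [0, 5.7, -7.1, -12, 0],
    [0, 5.7, -7.1, -13.5, 0],
    [0, 5.7, -7.1, -13.9, 0],
    [0, 5.7, -7.1, -13.9, 0],
  ],
)

```text
time: 3.3
eef_pos: [0.61, 0.0292, 0.0988]
orientation: [-2.058, -2.37, 0.002]
wrist_force: [0.1, 0.5, 0.1]
width: 0.0002
```

Request:
drive_tool(
  steps=[
    [0, -0.6, -0.1, 0, 0],
    [0, -1.2, -0.2, 0, 0],
    [0, -1.5, -0.2, 0, 0],
    [0, -1.8, -0.25, 0, 0],
    [0, -2.1, -0.3, 0, 0],
    [0, -2.4, -0.35, 0, 0],
    [0, -2.7, -0.4, 0, 0],
    [0, -3.0, -0.4, 0, 0],
  ],
)

```text
time: 3.97
eef_pos: [0.5815, 0.0229, 0.1]
orientation: [2.062, 2.368, 0.001]
wrist_force: [1.1, -0.9, 0.7]
width: 0.0001
```

Request:
drive_tool(
  steps=[
    [0, -0.3, -0.05, 0, 0],
    [0, -0.6, -0.1, 0, 0],
    [0, -0.9, -0.1, 0, 0],
    [0, -1.2, -0.2, 0, 0],
    [0, -1.5, -0.2, 0, 0],
    [0, -1.8, -0.25, 0, 0],
    [0, -2.1, -0.3, 0, 0],
    [0, -2.4, -0.35, 0, 0],
  ],
)

```text
time: 4.63
eef_pos: [0.5567, 0.0197, 0.0997]
orientation: [-2.063, -2.369, 0.0]
wrist_force: [0.9, -0.1, -0.0]
width: 0.0005
```

Request:
drive_tool(
  steps=[
    [0, -0.3, -0.05, -0.2, 0],
    [0, -0.6, -0.1, -0.4, 0],
    [0, -0.9, -0.1, -0.6, 0],
    [0, -1.2, -0.15, -0.75, 0],
    [0, -1.4, -0.2, -0.9, 0],
    [0, -1.4, -0.2, -1.0, 0],
    [0, -1.4, -0.2, -1.1, 0],
    [0, -1.4, -0.2, -1.2, 0],
  ],
)

```text
time: 5.3
eef_pos: [0.543, 0.0176, 0.0876]
orientation: [-2.063, -2.369, 0.0]
wrist_force: [-1.0, -0.4, 0.3]
width: 0.0007
```

Request:
drive_tool(
  steps=[
    [0, 0, 0, -0.1, 0],
    [0, 0, 0, -0.2, 0],
    [0, 0, 0, -0.3, 0],
    [0, 0, 0, -0.35, 0],
    [0, 0, 0, -0.35, 0],
  ],
)

```text
time: 5.72
eef_pos: [0.5431, 0.0177, 0.0844]
orientation: [2.063, 2.369, 0.0]
wrist_force: [-0.9, -0.0, 3.2]
width: 0.0007
```

Request:
drive_tool(
  steps=[
    [0, 0, 0, -0.05, 0],
    [0, 0, 0, -0.1, 0],
    [0, 0, 0, -0.1, 0],
    [0, 0, 0, 1.5, 0],
    [0, 0, 0, 5, 0],
    [0.5, 0, -3, 8, 0],
    [0.5, 0, -6, 9, 0],
    [0.5, 0, -8, 9, 0],
  ],
)

```text
time: 6.38
eef_pos: [0.5452, -0.0655, 0.1774]
orientation: [2.061, 2.363, 0.004]
wrist_force: [-0.3, -0.8, -1.1]
width: 0.0184
```

Request:
drive_tool(
  steps=[
    [0.5, 0, 0, 0, 0],
    [0.5, 0, 0, 0, 0],
    [0.5, 0, 0, 0, 0],
  ],
)

```text
time: 6.63
eef_pos: [0.543, -0.0612, 0.1739]
orientation: [-2.061, -2.369, -0.001]
wrist_force: [1.1, 0.4, 0.3]
width: 0.0385
```

```bash
python3 - <<'E'
from g import *
s=manip.sense();print(s["eef_pos"],s["wrist_force"])
im,d=imaging.capture("wrist");P=cloud("wrist",d);np.save("w2.npy",P);np.save("w2im.npy",im)
np.save("w2d.npy",d)
for n in ["leaf_end","leaf"]:
    for r in models.recognise("wrist",n)[:2]: print(n,round(r["p"],2),w("wrist",r["centre"]).round(4))
Q=P[d>0].reshape(-1,3)
rect(Q,(.5,-.15),(.85,.24),.072,.088,"lid")
cv2.imwrite("pics/e.png",cv2.resize(im,(800,600)))
E
```

```text
[ 0.54303942 -0.06115186  0.17385296] [1.11788418 0.37328532 0.26141408]
leaf_end 0.7 [0.5468 0.0158 0.0851]
leaf 0.48 [0.4002 0.1133 0.0193]
lid 48289 med z 0.0803 ((640.9257202148438, 22.4923095703125), (250.8282470703125, 267.313232421875), 8.192475318908691) mean [0.6408 0.0233 0.0804]
```

View pics/e.png

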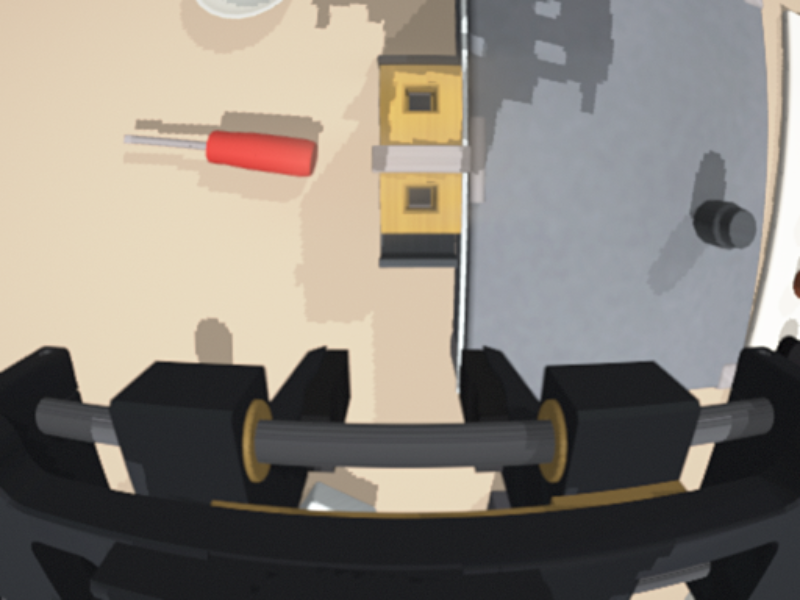

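```bash
python3 - <<'E'
from g import *
im=np.load("w2im.npy");P=np.load("w2.npy");d=np.load("w2d.npy")
a=np.radians(8.1);X=np.array([np.cos(a),np.sin(a)]);Y=np.array([-X[1],X[0]]);M=np.array([.5429,.0146])
hsv=cv2.cvtColor(im,cv2.COLOR_BGR2HSV)
m=((hsv[...,0]>12)&(hsv[...,0]<32)&(hsv[...,1]>110)&(hsv[...,2]>90))&(d>0)&(P[...,2]>.074)
m[:, :230]=0;m[:,305:]=0;m[170:]=0
q=P[m][:,:2];print("brass",len(q));cx=(q-M)@X*1000;cy=(q-M)@Y*1000
print("brass x",np.percentile(cx,[1,99]).round(1),"y",np.percentile(cy,[1,99]).round(1), cv2.minAreaRect((q*1000).astype(np.float32)))
# holes: plane at z=.080 projected for dark pixels
c=imaging.calibration("wrist");K=np.array(c["mtx"]);R=cv2.Rodrigues(np.array(c["rvec"]))[0];o=-R.T@np.array(c["tvec"]).ravel()
v,u=np.mgrid[:384,:512];x=(u-K[0,2])/K[0,0];y=(v-K[1,2])/K[1,1];r=np.hypot(x,y);s=np.sin(r)/np.maximum(r,1e-9)
D=np.stack([x*s,y*s,np.cos(r)],-1)@R;t=(.080-o[2])/D[...,2];W=o+D*t[...,None]
def cf(m): 
    q=W[m][:,:2];return ((q-M)@X*1000),((q-M)@Y*1000)
bx=np.zeros_like(m);bx[42:152,243:296]=1
br=((hsv[...,0]>12)&(hsv[...,0]<32)&(hsv[...,1]>110)&(hsv[...,2]>150))&bx
print("brass bright",[np.percentile(k,[.5,99.5]).round(1) for k in cf(br)])
for v0,v1 in [(52,76),(114,140)]:
    h=np.zeros_like(m);h[v0:v1,255:285]=1;h&=(hsv[...,2]<150)
    k=cf(h);print("hole",h.sum(),[np.percentile(z,[1,50,99]).round(1) for z in k])
lf=(hsv[...,1]<60)&(hsv[...,2]>120);lf[:93]=0;lf[110:]=0;lf[:,:236]=0;lf[:,300:]=0
print("leaf",[np.percentile(z,[1,50,99]).round(1) for z in cf(lf)])
# case front edge & y ends from lid points
q=P[(d>0)&(abs(P[...,2]-.08)<.004)][:,:2];cx=(q-M)@X*1000;cy=(q-M)@Y*1000
mm=(abs(cy)>70)&(abs(cy)<120);print("front edge cx",np.percentile(cx[mm],[.2,1,5]),"all y",np.percentile(cy,[.1,99.9]))
E
```

```text
brass 3911
brass x [-22.7  17.4] y [-37.5  48.9] ((539.6727294921875, 19.837081909179688), (41.58563232421875, 88.29911041259766), 8.418004989624023)
brass bright [array([-22.9,  17.6]), array([-37.6,  49.3])]
hole 286 [array([-10.7,  -1.9,   5.2]), array([25.8, 31.6, 37.5])]
hole 290 [array([-9.9, -1.9,  5.4]), array([-26.2, -20.5, -14.8])]
leaf [array([-29. ,  -3.9,  21.3]), array([-5.9,  0.6,  7.3])]
front edge cx [23.73145427 25.16284726 33.40308558] all y [-135.74276681  121.27833879]
```

The leaf now lies flat, and both holes show at (420,100) and (421,197) of the 800x600 image. The block's middle is at about (0.5398, 0.0198). Next, the shackle.

Request:
drive_tool(
  steps=[
    [0.5, -8.7, 30, 0, -0.46],
    [0.5, -8.7, 30, 0, -0.46],
    [0.5, -8.7, 30, 0, -0.46],
    [0.5, -8.7, 30, 0, -0.46],
    [0.5, -8.7, 30, 0, -0.46],
    [0.5, -8.7, 30, 0, -0.46],
    [0.5, -8.7, 30, 0, -0.46],
    [0.5, -8.7, 30, 0, -0.46],
  ],
)

```text
time: 7.45
eef_pos: [0.453, 0.2449, 0.1737]
orientation: [-2.537, -1.846, -0.0]
wrist_force: [-0.7, 0.6, -0.6]
width: 0.0442
```

Request:
drive_tool(
  steps=[
    [0.5, 0, 0, 0, 0],
    [0.5, 0, 0, 0, 0],
    [0.5, 0, 0, 0, 0],
  ],
)

```text
time: 7.7
eef_pos: [0.4561, 0.2369, 0.1741]
orientation: [2.548, 1.836, -0.001]
wrist_force: [0.4, -0.4, -0.2]
width: 0.0441
```

```bash
python3 - <<'E'
from g import *
s=manip.sense();print(s["eef_pos"],s["orientation"],s["wrist_force"])
im,d=imaging.capture("wrist");P=cloud("wrist",d)
for r in models.recognise("wrist","shackle_mid")[:3]: print(round(r["p"],2),w("wrist",r["centre"]).round(4))
Q=P[d>0].reshape(-1,3)
rect(Q,(.42,.23),(.56,.4),.06,.085,"crown")
rect(Q,(.42,.23),(.56,.4),.066,.078,"crown top")
rect(Q,(.42,.23),(.56,.4),.018,.032,"stand")
cv2.imwrite("pics/f.png",cv2.resize(im,(800,600)))
E
```

```text
[0.45614145 0.2369076  0.17408997] [ 2.54829196e+00  1.83579394e+00 -1.03624676e-03] [ 0.41809427 -0.43594608 -0.24864573]
0.94 [0.4834 0.3063 0.0699]
0.62 [0.3717 0.301  0.0942]
0.55 [0.4219 0.4373 0.0196]
crown 1270 med z 0.0725 ((488.08819580078125, 311.643798828125), (62.902854919433594, 14.123818397521973), 71.42144012451172) mean [0.4877 0.3116 0.0724]
crown top 1270 med z 0.0725 ((488.08819580078125, 311.643798828125), (62.902854919433594, 14.123818397521973), 71.42144012451172) mean [0.4877 0.3116 0.0724]
stand 3788 med z 0.0266 ((488.252197265625, 311.8651123046875), (100.13001251220703, 50.016090393066406), 71.2059326171875) mean [0.4874 0.311  0.0266]
```

View pics/f.png

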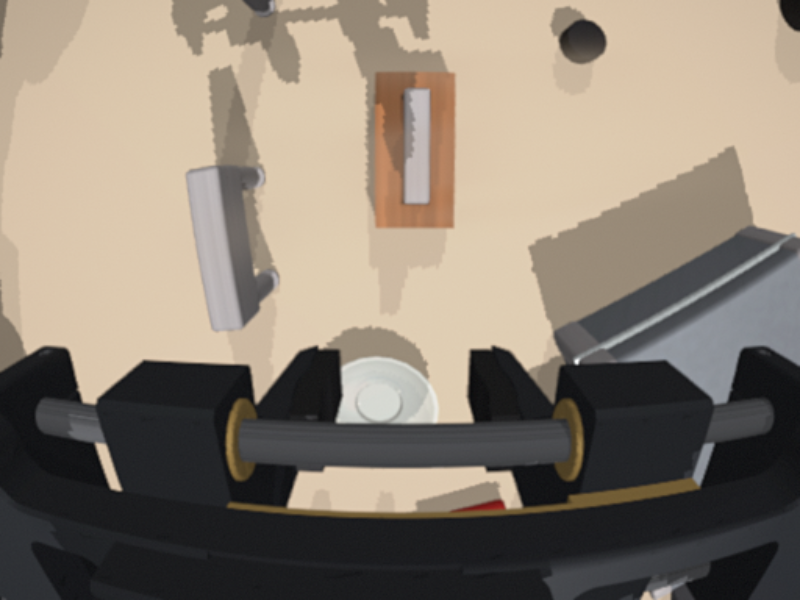

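The smallest shackle stands in the stand at (417,146). I go over it and grip.

Request:
drive_tool(
  steps=[
    [0.5, 3.2, 7.5, 0, 0],
    [0.5, 3.2, 7.5, 0, 0],
    [0.5, 3.2, 7.5, -3, 0],
    [0.5, 3.2, 7.5, -6, 0],
    [0.5, 3.2, 7.5, -9, 0],
    [0.5, 3.2, 7.5, -11, 0],
    [0.5, 3.2, 7.5, -12.6, 0],
    [0.5, 3.2, 7.5, -12.6, 0],
  ],
  newtons=20,
)

```text
time: 8.47
eef_pos: [0.487, 0.3098, 0.0452]
orientation: [2.551, 1.833, -0.009]
wrist_force: [-0.9, 0.6, 0.7]
width: 0.044
```

Request:
drive_tool(
  steps=[
    [0.5, 0, 0, 0, 0],
    [0.5, 0, 0, 0, 0],
    [0.1, 0, 0, 0, 0],
    [0, 0, 0, 0, 0],
    [0, 0, 0, 0, 0],
    [0, 0, 0, 0, 0],
    [0, 0, 0, 0, 0],
    [0, 0, 0, 0, 0],
  ],
)

```text
time: 9.13
eef_pos: [0.4883, 0.3129, 0.0487]
orientation: [2.549, 1.837, 0.001]
wrist_force: [-0.2, 0.2, 2.9]
width: 0.0137
```

Request:
drive_tool(
  steps=[
    [0, 0, 0, 0, 0],
    [0, 0, 0, 0, 0],
    [0, 0, 0, 0, 0],
  ],
  newtons=60,
)

```text
time: 9.38
eef_pos: [0.4884, 0.3129, 0.0486]
orientation: [-2.549, -1.837, -0.001]
wrist_force: [-1.0, -0.4, 6.2]
width: 0.0135
```

Request:
drive_tool(
  steps=[
    [0, 0, 0, 0.5, 0],
    [0, 0, 0, 1.5, 0],
    [0, 0, 0, 3, 0],
    [0, 0, 0, 6, 0],
    [0, 0, 0, 9, 0],
    [0, 0, 0, 12, 0],
    [0, 0, 0, 12, 0],
    [0, 0, 0, 12, 0],
  ],
)

```text
time: 10.05
eef_pos: [0.489, 0.3131, 0.1701]
orientation: [2.549, 1.837, 0.006]
wrist_force: [0.2, -0.1, -1.3]
width: 0.0135
```

```bash
python3 - <<'E'
from g import *
s=manip.sense();print(s["eef_pos"],s["orientation"],s["wrist_force"],s["ft_torque"],s["width"])
im,d=imaging.capture("wrist");P=cloud("wrist",d)
for r in models.recognise("wrist","shackle_mid")[:3]: print(round(r["p"],2),w("wrist",r["centre"]).round(4))
cv2.imwrite("pics/g.png",cv2.resize(im,(800,600)))
R=cv2.Rodrigues(s["orientation"])[0]
Q=((P-s["eef_pos"])@R);np.save("w4.npy",Q);np.save("w4d.npy",d)
E
```

```text
[0.48895654 0.31313558 0.17006039] [2.54868574 1.83653209 0.00569596] [ 0.20001937 -0.07271509 -1.30015227] [-0.04737891  0.12844431 -0.05796495] 0.013456956743095699
0.78 [0.3788 0.3312 0.0804]
0.76 [0.4881 0.3262 0.1897]
0.66 [0.4344 0.4638 0.0858]
```

View pics/g.png

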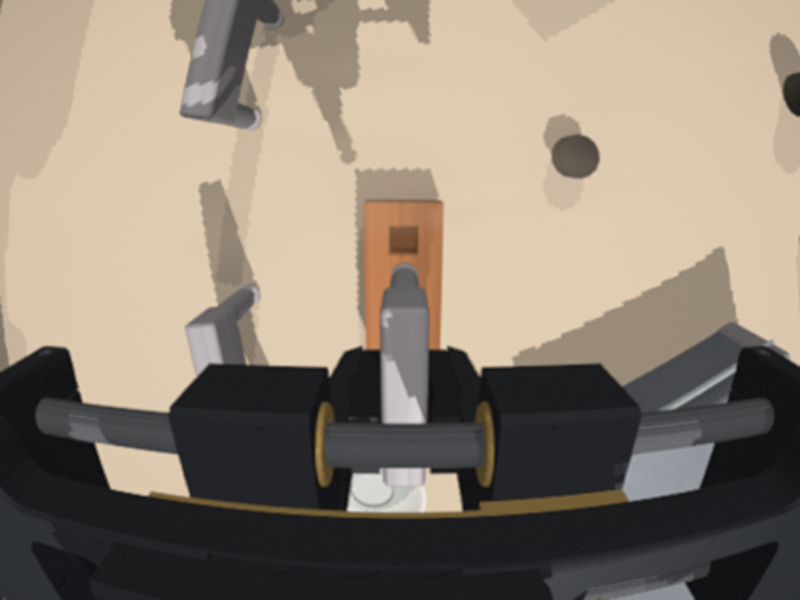

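```bash
python3 - <<'E'
from g import *
Q=np.load("w4.npy");d=np.load("w4d.npy")*1
b=np.zeros(d.shape,bool);b[175:315,243:276]=1
q=Q[b&(d>0)]*1000
m=(abs(q[:,1])<10)&(abs(q[:,0])<45)&(q[:,2]<10)&(q[:,2]>-40)
q=q[m];print(len(q),np.histogram(q[:,2],bins=np.arange(-40,12,4)))
t=q[abs(q[:,2]-np.median(q[:,2]))<6]
print("z med",np.median(t[:,2]),"x ext",np.percentile(t[:,0],[0,.5,1,99,99.5,100]),"y",np.percentile(t[:,1],[1,50,99]))
# end face: z below
for lo,hi in [(-20,-12),(-12,-4),(-4,6)]:
    e=q[(q[:,2]>lo)&(q[:,2]<hi)];print(lo,len(e),e[:,0].round(1)[:8] if len(e) else "")
s=manip.sense();print("tool x axis world",cv2.Rodrigues(s["orientation"])[0][:,0].round(3))
E
```

```text
3129 (array([   0,    0,    0,    2, 2651,  130,   78,   72,   68,   59,   34,
         21]), array([-40, -36, -32, -28, -24, -20, -16, -12,  -8,  -4,   0,   4,   8]))
z med -21.98244405294262 x ext [-32.88828625 -31.86378423 -31.24499161  30.39141751  30.48891597
  30.7589041 ] y [-8.76884924 -1.34635965  6.06731781]
-20 208 [30.4 30.7 30.5 30.5 30.5 30.6 30.5 30.5]
-12 140 [30.3 30.4 30.2 30.2 30.3 30.3 30.5 30.2]
-4 104 [30.3 30.4 30.3 30.3 29.8 30.1 30.  30.4]
tool x axis world [ 0.316  0.949 -0.001]
```

Request:
drive_tool(
  steps=[
    [0, 5.2, -29.2, 0, 0.465],
    [0, 5.2, -29.2, 0, 0.465],
    [0, 5.2, -29.2, 0, 0.465],
    [0, 5.2, -29.2, 0, 0.465],
    [0, 5.2, -29.2, 0, 0.465],
    [0, 5.2, -29.2, 0, 0.465],
    [0, 5.2, -29.2, 0, 0.465],
    [0, 5.2, -29.2, 0, 0.465],
  ],
)

```text
time: 10.82
eef_pos: [0.5398, 0.0094, 0.1669]
orientation: [2.071, 2.359, -0.011]
wrist_force: [-0.1, -1.3, -1.8]
width: 0.0134
```

Request:
drive_tool(
  steps=[
    [0, 0, 0, 0, 0],
    [0, 0, 0, -1.5, 0],
    [0, 0, 0, -2.5, 0],
    [0, 0, 0, -2.8, 0],
    [0, 0, 0, -2.8, 0],
    [0, 0, 0, -2.8, 0],
    [0, 0, 0, -2.8, 0],
  ],
)

```text
time: 11.4
eef_pos: [0.5403, 0.0214, 0.1404]
orientation: [2.056, 2.376, 0.001]
wrist_force: [-0.9, 0.6, -1.4]
width: 0.0131
```

```bash
python3 - <<'E'
from g import *
s=manip.sense();R=cv2.Rodrigues(s["orientation"])[0];print(s["eef_pos"].round(4),s["wrist_force"].round(2),s["ft_torque"].round(3),"jaw deg",np.degrees(np.arctan2(R[1,1],R[0,1])),R[:,2].round(4),s["width"])
im,d=imaging.capture("wrist")
cv2.imwrite("pics/h.png",cv2.resize(im[100:330,150:370],None,fx=2.5,fy=2.5,interpolation=cv2.INTER_CUBIC))
E
```

```text
[0.5403 0.0214 0.1404] [-0.88  0.63 -1.43] [-0.068  0.084  0.012] jaw deg 8.259046335792988 [ 3.e-04  2.e-04 -1.e+00] 0.013115214690974233
```

View pics/h.png

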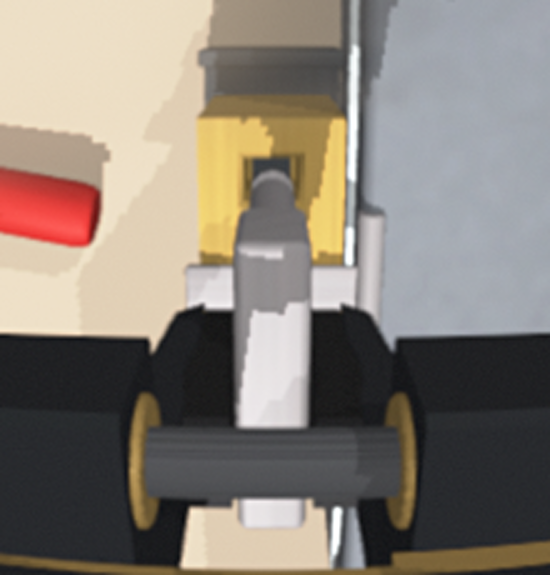

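Request:
drive_tool(
  steps=[
    [0, 0, -0.05, -0.2, 0],
    [0, 0, -0.05, -0.4, 0],
    [0, 0, -0.05, -0.6, 0],
    [0, 0, -0.05, -0.8, 0],
    [0, 0, -0.05, -0.95, 0],
    [0, 0, -0.05, -1.1, 0],
    [0, 0, -0.05, -1.25, 0],
    [0, 0, -0.05, -1.4, 0],
  ],
)

```text
time: 12.12
eef_pos: [0.5402, 0.0202, 0.1261]
orientation: [2.057, 2.374, 0.0]
wrist_force: [0.7, -0.6, -2.0]
width: 0.0131
```

Request:
drive_tool(
  steps=[
    [0, 0, 0, -0.1, 0],
    [0, 0, 0, -0.2, 0],
    [0, 0, 0, -0.3, 0],
    [0, 0, 0, -0.4, 0],
  ],
)

```text
time: 12.45
eef_pos: [0.5402, 0.0202, 0.1222]
orientation: [2.057, 2.374, 0.0]
wrist_force: [0.7, -0.4, -1.6]
width: 0.0134
```

Request:
drive_tool(
  steps=[
    [0, 0, 0, -0.1, 0],
    [0, 0, 0, -0.2, 0],
    [0, 0, 0, -0.3, 0],
    [0, 0, 0, -0.4, 0],
    [0, 0, 0, -0.5, 0],
    [0, 0, 0, -0.6, 0],
  ],
)

```text
time: 12.95
eef_pos: [0.5402, 0.0202, 0.1162]
orientation: [2.057, 2.374, 0.0]
wrist_force: [-0.0, -0.2, -1.6]
width: 0.0131
```

Request:
drive_tool(
  steps=[
    [0, 0, 0, -0.1, 0],
    [0, 0, 0, -0.2, 0],
    [0, 0, 0, -0.3, 0],
    [0, 0, 0, -0.4, 0],
    [0, 0, 0, -0.5, 0],
    [0, 0, 0, -0.6, 0],
  ],
)

```text
time: 13.45
eef_pos: [0.5402, 0.0202, 0.1101]
orientation: [2.057, 2.374, 0.0]
wrist_force: [-1.1, 0.3, -2.1]
width: 0.0137
```

Request:
drive_tool(
  steps=[
    [0, 0, 0, -0.1, 0],
    [0, 0, 0, -0.2, 0],
    [0, 0, 0, -0.3, 0],
    [0, 0, 0, -0.4, 0],
    [0, 0, 0, -0.5, 0],
    [0, 0, 0, -0.6, 0],
    [0, 0, 0, -0.7, 0],
  ],
)

```text
time: 14.03
eef_pos: [0.5402, 0.0202, 0.1034]
orientation: [2.057, 2.374, 0.0]
wrist_force: [-0.3, 0.1, 1.7]
width: 0.0134
```

Request:
drive_tool(
  steps=[
    [0, 0, 0, -0.1, 0],
    [0, 0, 0, -0.2, 0],
    [0, 0, 0, -0.3, 0],
  ],
)

```text
time: 14.28
eef_pos: [0.5402, 0.0202, 0.1003]
orientation: [2.057, 2.374, 0.0]
wrist_force: [-0.8, 0.8, 1.8]
width: 0.0132
```

Request:
drive_tool(
  steps=[
    [0, 0, 0, -0.1, 0],
    [0, 0, 0, -0.2, 0],
  ],
)

```text
time: 14.45
eef_pos: [0.5405, 0.0199, 0.0989]
orientation: [2.057, 2.374, 0.001]
wrist_force: [-1.6, -0.2, 11.6]
width: 0.0133
```

Request:
drive_tool(
  steps=[
    [0, 0, 0, -0.1, 0],
    [0, 0, 0, -0.15, 0],
  ],
)

```text
time: 14.62
eef_pos: [0.5409, 0.02, 0.0977]
orientation: [2.057, 2.373, 0.002]
wrist_force: [-1.4, 0.3, 12.1]
width: 0.0136
```

Request:
drive_tool(
  steps=[
    [0, 0, 0, -0.1, 0],
    [0, 0, 0, -0.15, 0],
  ],
)

```text
time: 14.78
eef_pos: [0.5409, 0.02, 0.0964]
orientation: [2.056, 2.373, 0.002]
wrist_force: [-2.1, -0.5, 13.1]
width: 0.0135
```

Request:
drive_tool(
  steps=[
    [0, 0, 0, -0.08, 0],
    [0, 0, 0, -0.12, 0],
  ],
)

```text
time: 14.95
eef_pos: [0.5409, 0.02, 0.0947]
orientation: [2.056, 2.373, 0.002]
wrist_force: [-0.8, 0.3, 1.6]
width: 0.0135
```

Request:
drive_tool(
  steps=[
    [0, 0, 0, -0.08, 0],
  ],
)

```text
time: 15.03
eef_pos: [0.5409, 0.02, 0.0937]
orientation: [2.056, 2.373, 0.002]
wrist_force: [-0.7, -0.3, 2.9]
width: 0.0134
```

Request:
drive_tool(
  steps=[
    [0, 0, 0, 0.1, 0],
    [0, 0, 0, 0.2, 0],
  ],
)

```text
time: 15.2
eef_pos: [0.5406, 0.0201, 0.0943]
orientation: [2.057, 2.374, 0.001]
wrist_force: [4.6, -0.3, -18.4]
width: 0.0137
```

The pull of about 18 N is held, so the pawls have caught. I relax, release and retreat.

Request:
drive_tool(
  steps=[
    [0, 0, 0, -0.15, 0],
    [0, 0, 0, -0.15, 0],
    [0.4, 0, 0, -0.15, 0],
    [0.4, 0, 0, -0.15, 0],
    [0.4, 0, 0, -0.15, 0],
    [0.4, 0, 0, -0.15, 0],
    [0.4, 0, 0, -0.15, 0],
  ],
)

```text
time: 15.78
eef_pos: [0.5398, 0.0203, 0.0938]
orientation: [-2.057, -2.374, 0.0]
wrist_force: [0.8, 0.3, 0.1]
width: 0.0354
```

Request:
drive_tool(
  steps=[
    [0.4, 0, 0, 1, 0],
    [0.4, 0, 0, 2.5, 0],
    [0.4, 0, 0, 5, 0],
    [0.4, 0, 0, 8, 0],
    [0.4, 0, -4, 9, 0],
    [0.4, 0, -8, 9, 0],
    [0.4, 0, -8, 9, 0],
    [0.4, 0, -8, 9, 0],
  ],
)

```text
time: 16.45
eef_pos: [0.5399, -0.0635, 0.1848]
orientation: [2.063, 2.366, -0.001]
wrist_force: [0.4, 0.6, 0.3]
width: 0.0352
```

```bash
python3 - <<'E'
from g import *
s=manip.sense();print(s["time"],s["eef_pos"].round(4),s["wrist_force"].round(2),s["width"])
im,d=imaging.capture("wrist");P=cloud("wrist",d);Q=P[d>0].reshape(-1,3)
rect(Q,(.5,-.04),(.58,.08),.1,.14,"crown (expect top z .117)")
cv2.imwrite("pics/i.png",cv2.resize(im,(800,600)))
E
```

```text
16.45 [ 0.5399 -0.0635  0.1848] [0.43 0.57 0.31] 0.03515867673914024
crown (expect top z .117) 1681 med z 0.1171 ((539.8193969726562, 22.927143096923828), (13.810047149658203, 62.33824157714844), 8.2091646194458) mean [0.5397 0.0225 0.1171]
```

View pics/i.png

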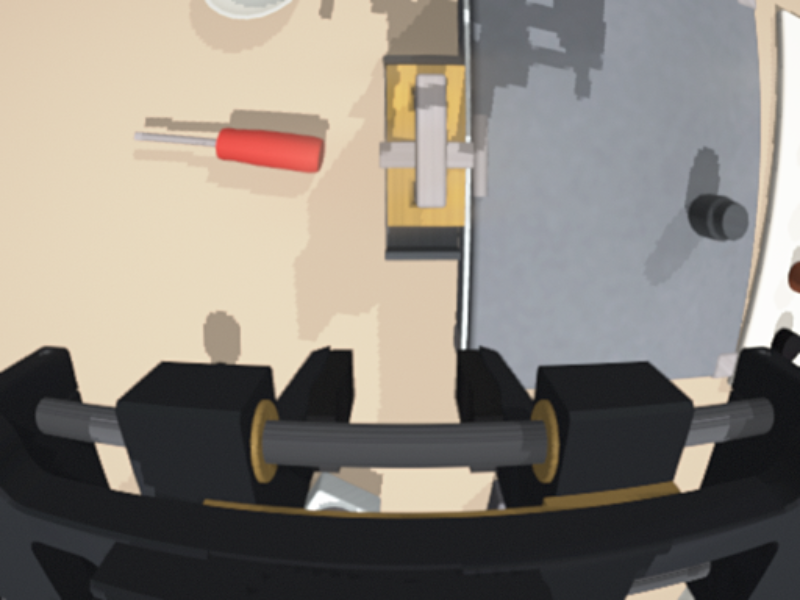

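The shackle (crown at (431,140)) sits astride the flat leaf in the lock, with its crown top at z = 0.117 m as expected. The gripper is clear of everything.

```bash
python3 -c "
from plant import workorder
print(workorder.job_done())"
```

```text
the job is handed in; nothing more can be done
None
```

The case is locked and the job is handed in, with about 16.5 s on the robot's clock of the 72 s allowed.

I swung the hasp leaf down flat across the lock with the closed fingers. I then took the smallest of the three shackles out of its wooden stand and pressed it astride the leaf into the lock's two holes.

- **Click:** the force rose to about 13 N, then dropped sharply to 1.6 N, well under the 50 N limit.
- **Hold:** the shackle stayed down under an upward pull of about 18 N.
- **Final view:** after letting go, the crown top was at z = 0.117 m, as expected for the locked shackle. The leaf was still flat under the shackle, the screwdriver and objective looked undisturbed, and the gripper was clear.

No check failed. The last picture did not show the stand, the other shackles or the remaining bystanders, so I did not look at those again. The camera's estimate of where the shackle sat along y differed from the fitted position by about 3 mm, which did not affect the fit.

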